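# Wind the tailstock quill in by one turn

### The job

Wind the tailstock's nose into the bore of the clamped shaft: with closed fingertips or the outside of a finger, push the hand wheel round clockwise (seen from above) by its upright spoke handle through exactly one full turn, so that the handle comes to rest where it started, then move clear. Do not grip or straddle the handle, and leave the loose tub, bearing, pinions and shaft around the fixture where they are.

Things in the scene. Friction and masses are not known exactly. Their poses are not given: they have to be found in the camera images.
- fixture: Fixed grey tailstock: base plate 120 mm (x) by 360 mm (its y, -80 to +280), 15 mm thick; place and yaw vary. Origin on the bench under the hand wheel's axis, z up; a gear housing 80 x 86 mm, 98 mm high, carries the wheel. A hollow shaft lies clamped along y (120 to 240 mm, top 98 mm above the bench); a steel quill with a conical nose points along +y at its mouth.
- wheel_centre (a point): Fixed point on the vertical axis of the hand wheel, at the mid-height of its rim, 120 mm above the bench. The wheel is horizontal: steel rim of 75 mm mean radius, 16 mm thick bar (top of the rim 128 mm above the bench), three 12 mm spokes and a hub whose top is 133 mm above the bench; between the spokes it is open.
- handle_mid (a point): Middle of the upright spoke handle: a black round grip standing on the rim over the end of one spoke, its axis 75 mm from the wheel's axis and vertical. It is 18 to 22 mm in diameter from 134 mm to its rounded top 186 mm above the bench; this point is 160 mm above the bench. It goes round with the wheel and turns freely on its own pin.
- handwheel (a joint): Angle of the hand wheel (rad), growing clockwise seen from above; at 0 the handle is on the fixture's -x side. It starts anywhere between -1.2 and 1.2; one turn adds 6.283. It has no stop or detent within reach, turns stiffly (about 2 N at the handle), and stays where it is left without coasting.
- quill (a joint): Travel of the quill along the fixture's +y (m): it is geared to the wheel, 0.012 m a turn clockwise.
- grease_tub: Loose open grease tub, 67 mm in diameter, 52 mm high, origin at the centre of its underside; right of the fixture. Leave alone.
- spare_bearing: Loose ball bearing, 52 mm in diameter, 15 mm high, lying behind the hand wheel; origin at the centre of its underside. Leave alone.
- pinion_a: Loose dark helical pinion, 45 mm in diameter, 42 mm high, standing on its hub behind the fixture; origin at the centre of its underside. Leave alone.
- pinion_b: Loose dark helical pinion like the other, in front of the fixture; origin at the centre of its underside. Leave alone.
- standing_shaft: Loose hollow shaft standing upright on its 75 mm bearing, tube 45 mm in diameter, 120 mm high, right of the fixture; origin at the centre of its underside. Leave alone.
- spoke_handle: The upright black spoke handle itself (see handle_mid); its origin is on its axis, 124 mm above the bench.

How it is judged:
By the outcome, as a careful person would: the job done as asked, in the order asked, and still so for the second after the job is handed in, with the robot touching nothing.
It also fails if it takes over 51 s, if anything falls off the work surface, if the arm or the gripper's body presses on something with over 40 N, if the wrist force passes 120 N, or if a joint passes its speed limit or range.

### The arm

A 7-joint arm with a two-finger parallel gripper is mounted at the origin on a cart in front of the work surface, level with it; the furniture and walls round the work are solid. World frame = base frame: x ahead of the robot, y to its left, z up, the work surface at z = 0. Lengths are in m, angles in rad, forces in N, time in s.
With the tool pointing down it reaches from about 0.425 to 0.925 m from the base axis. Payload 6.8 kg.
Tool frame: the origin (TCP) lies on the front face of the gripper's body, between the roots of the fingers; the fingertips stand 73 mm ahead of it and the grasp point (between the pads) lies 54 mm ahead of it (env.nose_length is the distance from the TCP to the fingertips, in m); z points along the fingers, y is the direction in which the jaws open and shut (so a half turn about z gives the same grasp; the last joint's range is limited). The gripper opens to 85 mm and grips with 20 to 120 N. Pads are 22 mm wide; open, the fingers measure 114 mm over their backs; the gripper's body (76 mm by 85 mm) begins 54 mm behind the grasp point. The pads swing forward as they close: fully open they stand 13 mm farther back than shut.
Start: joints at [-1.325, 0.477, 0.022, 1.555, -0.011, 1.109, -0.083], TCP at [0.234, 0.633, 0.304] pointing down, gripper open.
Joint ranges: [-2.96, 2.96], [-0.34, 2.1], [-1.41, 1.46], [0.24, 2.44], [-1.37, 4.51], [0.17, 1.92], [-2.96, 2.96]. Speed limits (rad/s): [2.39, 2.39, 3.14, 3.14, 3.14, 3.14, 3.14].

### API

Orientations are given as a unit quaternion [w, x, y, z].
In Python, from cell import env, kin, camera, calibration, job gives the robot as it stands. The module is installed in compiled form; this text tells all that it offers. Calls block until the motion is done:
- env.reach(position, orientation): joint-space move of the TCP to a pose.
- env.movel(position, velocity=0.15, rot=None, stop_force=None): straight line of the TCP; rot=None keeps the orientation; velocity is the mean speed in m/s. With stop_force (N) it stops when the force on the tool has changed by that much, and returns True; else False.
- env.goto_joints(angles): joint-space move.
- env.grip(opening, f_grip=None): finger opening in m; f_grip is the grip in N (None keeps the last); returns when the fingers have stopped.
- env.dwell(seconds).
- kin.inverse_kinematics(position, orientation): joint angles nearest the present ones, or None.
- env.get_state(): the state.
- camera(name): name is "scene" or "side" or "wrist"; returns (picture, depth): 480x640x3 uint8, blue, green, red; 480x640 float32, m along the optical axis (not along the pixel's ray), 0 where there is no reading.
- calibration(name): a dict with "fx", "fy", "cx", "cy" (pixels), "rvec" (rotation vector, rad) and "tvec" (3), from world to camera coordinates, as OpenCV has them. Camera axes: x right, y down, z forward; pixel columns grow to the right and rows downward; lengths in m; the calibration is good to about 2 mm. A picture is of the moment at which its call begins: read the wrist's pose just before it. calibration takes no time and is no camera call; for the wrist camera it gives the pose at the moment of the call.
A pose or a line that the arm cannot do raises env.PlanningError and nothing moves.
- job.job_done(): hands the job in, once; it reports no verdict.
The state is a dict: "time": time; "qpos": joint angles; "joint_velocities": joint speeds; "joint_torque": joint torques, N m; "tcp_pos": TCP position; "orientation": TCP orientation; "force": force on the tool from outside, world axes, zero at the start; "torque": the same for the moment, N m; "opening": finger opening in m.
Only numpy, scipy, OpenCV 4.12 (cv2) and the standard library are available. Lean on these libraries where they do the work, as an engineer would, in place of code of your own. Each camera call takes 0.05 s, during which the arm holds its last target. There are 200 camera calls.

## Working session

There is one attempt and no reset: what is moved stays moved. The work goes in short steps, each a Python script; the robot and the scene stay as the last script left them, time stands still between calls to the robot, and variables do not carry over. Pictures are saved under pics/ and viewed, about 8 in all and at most 12, crops included, and the job is handed in when it is done.

```bash
mkdir -p pics
cat > h.py <<'E'
import numpy as np, cv2
from cell import env, kin, camera, calibration, job
def world(name,depth,cal=None):
    c=cal or calibration(name); R=cv2.Rodrigues(np.array(c["rvec"],float))[0]; t=np.array(c["tvec"],float).ravel()
    v,u=np.mgrid[:480,:640]; P=np.stack([(u-c["cx"])/c["fx"]*depth,(v-c["cy"])/c["fy"]*depth,depth],-1)
    return (P-t)@R
E
python3 - <<'E'
from h import *
print(env.get_state())
for n in("scene","side"):
    p,d=camera(n); cv2.imwrite(f"pics/{n}0.png",p); np.save(f"{n}0.npy",world(n,d)); np.save(f"{n}0d.npy",d)
    c=calibration(n);R=cv2.Rodrigues(np.array(c["rvec"],float))[0];print(n,c,-R.T@np.ravel(c["tvec"]))
E
```

```text
{'time': 0.0, 'qpos': array([-1.32507224,  0.47779059,  0.02238452,  1.55646229, -0.01152004,
        1.1092783 , -0.08312478]), 'joint_velocities': array([-5.89173032e-04,  4.09706306e-04,  5.82290645e-04,  2.83923805e-06,
       -1.42412049e-03,  2.08641081e-04,  8.60473604e-06]), 'joint_torque': array([ 1.47312508e-04, -5.96462166e+01,  1.60811171e+00, -2.81203687e+01,
        1.24218801e-02,  9.28226887e-03, -2.67759003e-05]), 'tcp_pos': array([0.23374527, 0.63274665, 0.30292825]), 'orientation': array([-9.13902449e-05,  1.76016190e-01,  9.84386856e-01, -9.00277548e-04]), 'force': array([ 0.65628218,  0.33887638, -0.61298766]), 'torque': array([-0.00652724, -0.01851952, -0.01280308]), 'opening': 0.08544685879315043}
scene {'fx': 598.5915564864637, 'fy': 598.5915564864637, 'cx': 321.5676211597757, 'cy': 244.3201640709384, 'rvec': array([ 2.29430107, -0.8446189 ,  0.31151958]), 'tvec': array([-0.41661583,  0.36781834,  0.87254692])} [ 0.12736903 -0.50124935  0.89594834]
side {'fx': 465.7189485852886, 'fy': 465.7189485852886, 'cx': 315.49591371771515, 'cy': 236.7159595193038, 'rvec': array([ 2.23094529,  0.89495325, -0.33895805]), 'tvec': array([-0.41613642, -0.20262139,  1.20610089])} [ 0.96752435 -0.43608218  0.73663646]
```

View pics/scene0.png

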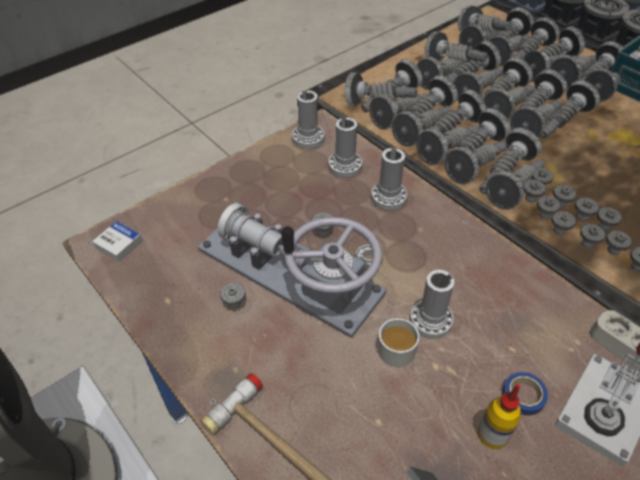

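View pics/side0.png

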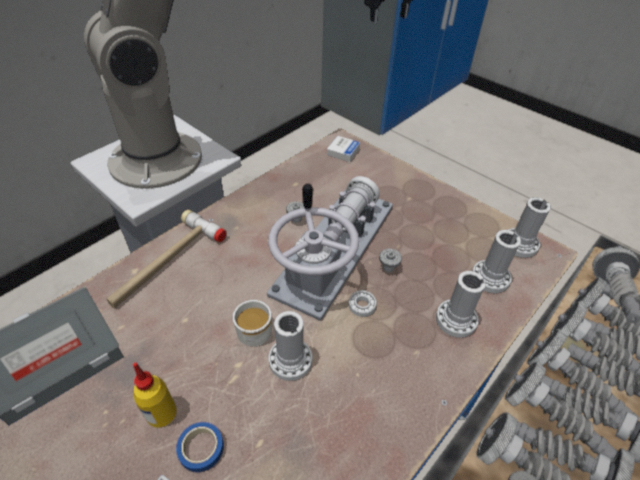

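The scene view shows the wheel hub near (333,252) and the black handle near (288,240). In the side view the hub is near (314,240) and the handle near (308,195). Next I fit the rim circle and the handle from depth.

Run:
```python
from h import *
from scipy.optimize import least_squares
for n,roi,hub in(("scene",(200,300,270,395),(252,333)),("side",(175,285,255,370),(240,314))):
    W=np.load(n+"0.npy"); p=cv2.imread(f"pics/{n}0.png"); r0,r1,c0,c1=roi
    P=W[r0:r1,c0:c1].reshape(-1,3); g=p[r0:r1,c0:c1].max(2).ravel(); 
    print(n,"hub",W[hub])
    c=W[hub][:2]
    rr=np.hypot(*(P[:,:2]-c).T); m=(P[:,2]>.120)&(P[:,2]<.134)&(rr>.05)&(rr<.1)
    Q=P[m]
    f=least_squares(lambda x:np.hypot(Q[:,0]-x[0],Q[:,1]-x[1])-x[2],[*c,.075],loss="soft_l1",f_scale=.003)
    print("rim",f.x,m.sum(),np.median(Q[:,2]), np.abs(f.fun).mean())
    h=(P[:,2]>.14)&(P[:,2]<.195)&(g<70)&(rr<.12); H=P[h]
    print("handle",h.sum(),H.mean(0),H.min(0),H.max(0))
    d=H.mean(0)[:2]-f.x[:2];print(np.hypot(*d),np.degrees(np.arctan2(d[1],d[0])))
    # base plate top
    A=W.reshape(-1,3);m=(abs(A[:,2]-.015)<.004)&(np.hypot(*(A[:,:2]-f.x[:2]).T)<.32)
    M=m.reshape(480,640).astype(np.uint8);M=cv2.morphologyEx(M,cv2.MORPH_OPEN,np.ones((3,3)))
    k,l,s,_=cv2.connectedComponentsWithStats(M);i=1+np.argmax(s[1:,4]);B=W[l==i][:,:2]
    print("plate",cv2.minAreaRect((B*1000).astype(np.float32)),s[i])
    for nm,box in ([("tall shaft",(265,335,410,455))] if n=="scene" else [("tall",(310,380,265,315)),("tub",(295,345,230,275))]):
        a=W[box[0]:box[1],box[2]:box[3]].reshape(-1,3);a=a[a[:,2]>.03];print(nm,np.median(a,0),a.max(0))
for x in[(.5,0)]:pass
```

```text
scene hub [ 0.55966502 -0.01490898  0.13646103]
rim [ 0.56374479 -0.01063533  0.07386192] 2205 0.1270297656166293 0.004486653674784433
handle 257 [0.50282755 0.03358731 0.16917264] [0.49553293 0.02670287 0.14005566] [0.51349598 0.04504108 0.18897465]
0.07527649863158327 144.02237079982226
plate ((534.3296508789062, 85.91503143310547), (120.94962310791016, 360.3288269042969), 17.09412956237793) [ 199  233  187  102 3643]
tall shaft [ 0.64775231 -0.17066324  0.091324  ] [ 0.68501458 -0.14124997  0.89594834]
side hub [ 0.57776488 -0.01273955  0.12844412]
rim [ 0.57243486 -0.00919348  0.07399731] 1932 0.12637262785430647 0.00432897709054896
handle 195 [0.51480371 0.03452355 0.16727104] [0.50542666 0.02786569 0.14039361] [0.52145305 0.04527792 0.18783089]
0.0723362142014683 142.817282821504
plate ((544.7112426757812, 90.3915786743164), (119.851806640625, 360.4966125488281), 14.918289184570312) [ 267  199  125  118 2211]
tall [ 0.67053034 -0.16743548  0.08945964] [ 0.96752435 -0.13640367  0.73663646]
tub [ 0.57313567 -0.16599941  0.03657267] [ 0.96752435 -0.133698    0.73663646]
```

Merging both views and correcting for only seeing each handle's near side: wheel centre is about (0.567, -0.008), the handle about (0.508, 0.040) at 141°, and the fixture yaw about 16°. Handle angle is therefore about 0.96 rad. Next is a reach check over the full circle, covering both half-turn-equivalent tool headings.

```bash
cat >> h.py <<'E'
from scipy.spatial.transform import Rotation as Rt
C=np.array([.567,-.008]); R0=.075; PH0=np.degrees(np.arctan2(.048,-.059)); DL=2*np.degrees(np.arcsin(.0215/2/R0))
ZT=.150+env.nose_length
def pose(phi,back=0,flip=0,z=ZT):
    "TCP pose pushing the handle at world angle phi (deg); back = extra degrees behind it"
    a=np.radians(phi+DL+back); h=np.radians(phi+DL/2+back-90+180*flip)
    x=np.array([np.cos(h),np.sin(h),0]); zz=np.array([0,0,-1.]); 
    q=Rt.from_matrix(np.c_[x,np.cross(zz,x),zz]).as_quat()
    return np.array([*(C+R0*np.array([np.cos(a),np.sin(a)])),z]), q[[3,0,1,2]]
E
python3 - <<'E'
from h import *
print(PH0,DL,env.nose_length)
for k in range(0,361,20):
    r=[]
    for f in(0,1):
        s=kin.inverse_kinematics(*pose(PH0-k,0,f)); r.append(None if s is None else np.round(s,2).tolist())
    print(k,r)
E
```

```text
140.86960044301472 16.481556209615324 0.0726
0 [[-0.71, 0.34, 0.66, 2.08, -0.29, 0.81, -0.41], [-0.32, 0.29, 0.18, 2.06, -0.07, 0.8, 2.51]]
20 [[-0.75, 0.37, 0.67, 2.05, -0.31, 0.82, -0.78], [-0.39, 0.32, 0.22, 2.03, -0.1, 0.81, 2.14]]
40 [[-0.78, 0.42, 0.71, 2.0, -0.36, 0.85, -1.11], [-0.43, 0.35, 0.25, 1.98, -0.12, 0.82, 1.79]]
60 [[-0.81, 0.48, 0.77, 1.95, -0.43, 0.88, -1.4], [-0.46, 0.39, 0.3, 1.92, -0.15, 0.84, 1.47]]
80 [[-1.03, 0.82, 1.27, 1.9, -0.88, 1.13, -1.35], [-0.49, 0.44, 0.35, 1.87, -0.19, 0.87, 1.16]]
100 [[-0.98, 0.86, 1.27, 1.84, -0.91, 1.17, -1.68], [-0.51, 0.48, 0.42, 1.82, -0.25, 0.89, 0.89]]
120 [[-0.93, 0.89, 1.27, 1.8, -0.92, 1.19, -2.0], [-0.53, 0.53, 0.51, 1.78, -0.31, 0.92, 0.62]]
140 [[-0.88, 0.91, 1.27, 1.77, -0.93, 1.21, -2.31], [-0.54, 0.56, 0.58, 1.75, -0.37, 0.94, 0.36]]
160 [[-0.11, 0.5, 0.04, 1.72, -0.03, 0.92, 2.89], [-0.53, 0.58, 0.64, 1.75, -0.41, 0.95, 0.08]]
180 [[-0.14, 0.5, 0.14, 1.73, -0.09, 0.92, 2.64], [-0.52, 0.58, 0.68, 1.76, -0.44, 0.96, -0.2]]
200 [[-0.2, 0.49, 0.26, 1.77, -0.16, 0.9, 2.38], [-0.52, 0.58, 0.72, 1.79, -0.46, 0.95, -0.49]]
220 [[-0.31, 0.48, 0.44, 1.83, -0.26, 0.89, 2.16], [-0.55, 0.57, 0.79, 1.84, -0.49, 0.94, -0.77]]
240 [[-0.38, 0.46, 0.54, 1.89, -0.3, 0.88, 1.87], [-0.68, 0.63, 1.02, 1.9, -0.65, 0.98, -0.95]]
260 [[-0.43, 0.43, 0.6, 1.95, -0.32, 0.86, 1.54], [-0.73, 0.61, 1.07, 1.97, -0.66, 0.96, -1.27]]
280 [[-0.5, 0.4, 0.65, 2.01, -0.32, 0.84, 1.19], [-0.86, 0.72, 1.28, 2.03, -0.82, 1.04, -1.46]]
300 [[-0.56, 0.36, 0.67, 2.06, -0.31, 0.82, 0.8], [-0.92, 0.68, 1.28, 2.07, -0.79, 1.01, -1.86]]
320 [[-0.62, 0.34, 0.67, 2.09, -0.29, 0.81, 0.39], [-0.98, 0.64, 1.28, 2.1, -0.76, 0.98, -2.26]]
340 [[-0.67, 0.33, 0.67, 2.1, -0.28, 0.8, -0.02], [-0.27, 0.28, 0.18, 2.07, -0.07, 0.79, 2.9]]
360 [[-0.71, 0.34, 0.66, 2.08, -0.29, 0.81, -0.41], [-0.32, 0.29, 0.18, 2.06, -0.07, 0.8, 2.51]]
```

```bash
cat >> h.py <<'E'
def stroke(k0,k1,flip,step=15,v=.07):
    n=max(1,int(np.ceil((k1-k0)/step)))
    for k in np.linspace(k0,k1,n+1)[1:]:
        p,q=pose(PH0-k,0,flip); env.movel(p,velocity=v,rot=q)
        print(round(k),env.get_state()["force"].round(1),end="; ")
    print()
def look(n,tag):
    p,d=camera(n); cv2.imwrite(f"pics/{n}{tag}.png",p); return p,world(n,d)
E
python3 - <<'E'
from h import *
env.grip(0)
p,q=pose(PH0,18,1,.31); env.reach(p,q); print(env.get_state()["time"],env.get_state()["qpos"].round(2),env.get_state()["opening"])
p,q=pose(PH0,18,1); env.movel(p,velocity=.15); look("side","1a")
stroke(-18,40,1); print(env.get_state()["time"])
a,_=look("side","1"); b,_=look("scene","1")
cv2.imwrite("pics/c1.png",np.hstack([cv2.resize(i,(400,380)) for i in (b[180:320,250:400],a[150:290,240:390])]))
E
```

```text
3.3583 [-0.4   0.17  0.31  1.99 -0.06  0.99  2.86] 0.00024047404336902852
-4 [-1.1 -0.   0.8]; 11 [ 0.3 -0.2 -0.6]; 26 [-0.3  0.8 -0.5]; 40 [-0.4 -0.6  0.3]; 
5.8083
```

View pics/c1.png

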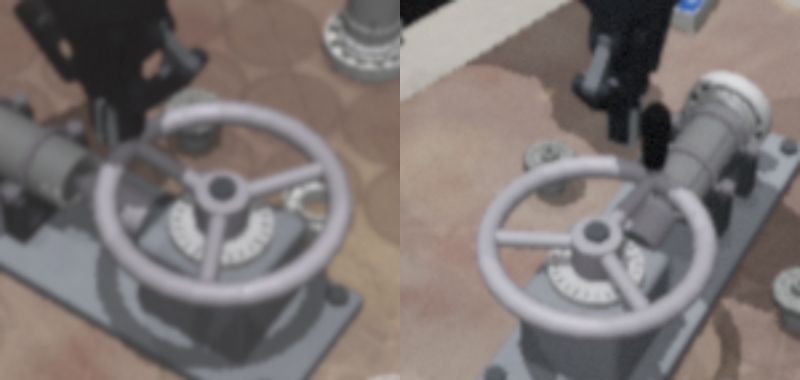

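Handle has turned about 40° with the closed fingertips behind it (handle in crop at about (655,135), finger at (620,120)). I'll continue the stroke, re-orient at 200°, and stop short at 342° to look.

Run:
```python
from h import *
T=lambda:print("t",env.get_state()["time"],env.get_state()["qpos"].round(2))
stroke(40,200,1); T()
p,q=pose(PH0-200,18,1); env.movel(p,velocity=.1,rot=q)
p[2]=.31; env.movel(p,velocity=.2)
p,q=pose(PH0-200,18,0,.31); env.reach(p,q); T()
p[2]=ZT; env.movel(p,velocity=.2)
stroke(182,342,0); T()
a,_=look("side","2"); b,_=look("scene","2")
cv2.imwrite("pics/c2.png",np.hstack([cv2.resize(i,(400,380)) for i in (b[180:320,250:400],a[150:290,240:390])]))
```

```text
55 [-0.6 -0.3 -0.8]; 69 [ 0.2 -0.3  0.6]; 84 [0.  1.1 0. ]; 98 [-0.6 -0.   0.6]; 113 [-0.7  0.8  0.2]; 127 [ 0.2 -0.6 -0.2]; 142 [ 0.6 -0.7 -0. ]; 156 [-0.6 -0.4  0.2]; 171 [ 0.5 -0.4  0.2]; 185 [ 0.2  0.1 -0.3]; 200 [-0.4  0.2  0.2]; 
t 10.5833 [-0.73  0.78  1.12  1.8  -0.79  1.09 -0.2 ]
t 13.9417 [-0.3   0.42  0.36  1.67 -0.16  1.08  2.67]
197 [0.9 0.6 0.8]; 211 [0.2 0.4 0.4]; 226 [ 0.7  0.3 -0.2]; 240 [-0.4  0.4  0.7]; 255 [0.  0.4 0.6]; 269 [ 0.5 -0.1 -0.8]; 284 [ 0.  -0.7 -0.4]; 298 [ 0.9  0.1 -0.2]; 313 [-0.6  0.1  0.1]; 327 [ 0.9 -0.7  0. ]; 342 [ 0.2  0.3 -0.8]; 
t 19.2 [-0.99  0.52  1.15  2.11 -0.62  0.9   0.3 ]
```

View pics/c2.png

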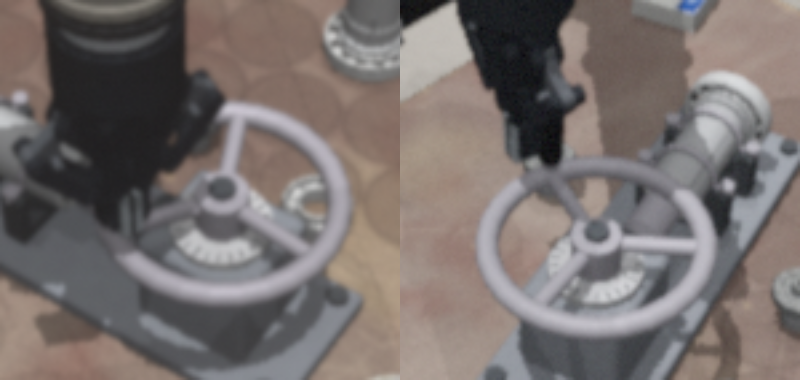

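The handle is hidden behind the gripper; its spoke points to about (545,180) in the side crop, slightly short of a full turn. I'll retract to the start joints and measure against the initial images.

```bash
cat >> h.py <<'E'
def retract(phi,flip):
    p,q=pose(phi,20,flip); env.movel(p,velocity=.1,rot=q); p[2]=.33; env.movel(p,velocity=.25)
    env.goto_joints([-1.325,.477,.022,1.555,-.011,1.109,-.083])
def hang(p,W,n):
    "handle angle: mean of dark points standing above the rim, corrected for the seen side"
    g=p.max(2); r=np.hypot(W[...,0]-C[0],W[...,1]-C[1])
    m=(W[...,2]>.14)&(W[...,2]<.19)&(g<70)&(r<.11); H=W[m].mean(0)[:2]
    c={"scene":[.127,-.501],"side":[.967,-.436]}[n]; u=np.array(c)-H; H=H-.0078*u/np.hypot(*u)
    v,uu=np.nonzero(m); d=H-C
    return m.sum(),H.round(4),round(float(np.hypot(*d)),4),round(float(np.degrees(np.arctan2(d[1],d[0]))),2),(round(uu.mean(),2),round(v.mean(),2))
def report(tag):
    for n in("scene","side"):
        p0=cv2.imread(f"pics/{n}0.png"); print(n,"start",*hang(p0,np.load(n+"0.npy"),n))
        p,W=look(n,tag); print(n,"now  ",*hang(p,W,n))
E
python3 - <<'E'
from h import *
retract(PH0-342,0); report("3"); print(env.get_state()["time"])
a=cv2.imread("pics/side3.png");b=cv2.imread("pics/scene3.png")
cv2.imwrite("pics/c3.png",np.hstack([cv2.resize(i,(400,380)) for i in (b[180:320,250:400],a[150:290,240:390])]))
E
```

```text
scene start 257 [0.5073 0.04  ] 0.0766 141.21 (np.float64(287.33), np.float64(238.94))
scene now   259 [0.4968 0.0203] 0.0757 158.05 (np.float64(289.75), np.float64(249.01))
side start 195 [0.5094 0.0401] 0.0751 140.11 (np.float64(307.18), np.float64(195.03))
side now   198 [0.4987 0.0207] 0.0741 157.24 (np.float64(295.78), np.float64(197.52))
23.0083
```

View pics/c3.png

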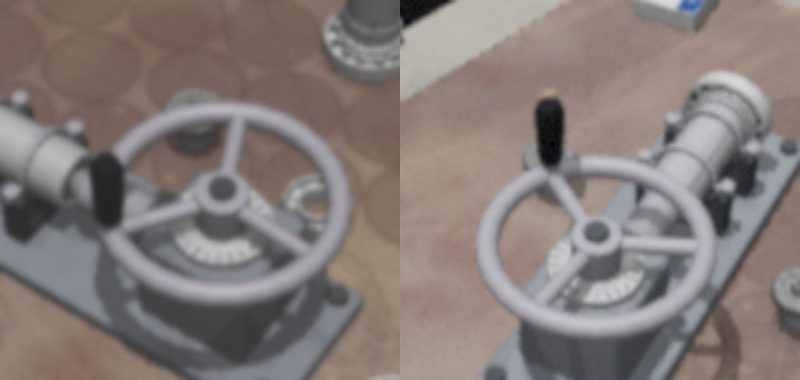

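With a clear view, the handle is at (107,190) and (549,130) in the crops. Both cameras put it 17.0° short (16.8° and 17.1°), so the handle runs about 1° ahead of the command. I'll push to 359°.

Run:
```python
from h import *
p,q=pose(PH0-342,20,0,.31); env.reach(p,q)
p[2]=ZT; env.movel(p,velocity=.2)
stroke(322,359,0,step=12,v=.05); retract(PH0-359,0); report("4"); print(env.get_state()["time"])
a=cv2.imread("pics/side4.png");b=cv2.imread("pics/scene4.png")
cv2.imwrite("pics/c4.png",np.hstack([cv2.resize(i,(400,380)) for i in (b[180:360,220:460],a[150:390,220:420])]))
```

```text
331 [ 0.1  1.2 -0.6]; 340 [-0.4 -0.7  0.3]; 350 [-0.6 -1.2  0. ]; 359 [-1.1  0.5 -0.3]; 
scene start 257 [0.5073 0.04  ] 0.0766 141.21 (np.float64(287.33), np.float64(238.94))
scene now   250 [0.5072 0.0395] 0.0763 141.51 (np.float64(287.46), np.float64(239.01))
side start 195 [0.5094 0.0401] 0.0751 140.11 (np.float64(307.18), np.float64(195.03))
side now   198 [0.5091 0.0398] 0.0751 140.49 (np.float64(306.91), np.float64(195.06))
31.3083
```

View pics/c4.png

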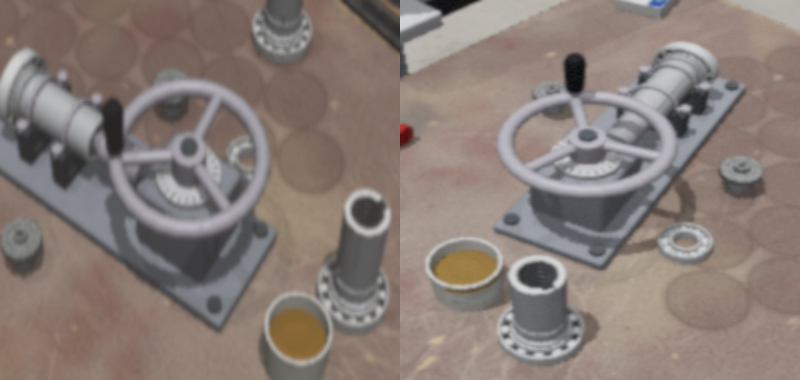

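The handle is back at (114,130) and (575,72) in the crops, within about 0.3° of its start. The quill's nose now reaches the shaft's mouth, the loose parts are still in place, and the arm is clear.

```bash
python3 -c "
from h import *
job.job_done(); print(env.get_state()['time'])"
```

```text
the job is handed in; nothing more can be done
the job is handed in; nothing more can be done
```

I pushed the hand wheel one full turn clockwise by its handle and handed the job in, with the arm back at its start pose. I used the closed fingertips from behind the handle, never gripping it.

- **Strokes:** There were three. The first went to 200°, where I lifted clear and gave the tool a half turn. The second stopped at 342° so I could measure, and a short third one finished the turn.
- **Handle position:** It is 0.3° short of its start in the scene view and 0.4° short in the side view, which is within 0.3 pixel in both. The turn was never overshot or pushed back.
- **Time and force:** The clock read 31.3 s just before hand-in, against the 51 s limit. Wrist force readings, taken after each push step, stayed within about 1.2 N, the same size as the sensor noise. Contact was therefore confirmed only from the pictures.
- **Other checks:** In the last pictures the tub, bearing, pinions and standing shaft look undisturbed, and the nose is at the shaft's mouth. I judged both by eye and did not measure the quill's travel.

The two cameras disagreed by about 1° on the handle's absolute angle. That cancels out, because I compared each camera with its own first picture.

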